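# Measuring cup into its box, spring clip held open on the flap

## Task

First lower the steel measuring cup into the open cardboard box and leave it standing upright on the bottom; don't drop it in. Then take the wooden spring clip by its handles off the little board it is parked on, squeeze it wide open and finish with it still held gaping over the top edge of the box's standing card flap, near the middle, the edge well inside the jaws but the clip not touching the card, so that I can tuck a recipe slip in: do not let go or put it down. Leave everything else on the counter where it is.

Things in the scene. Friction and masses are not known exactly. Their poses are not given: they have to be found in the camera images.
- cup_center (a point): steel measuring cup, round, open at the top, 45 mm high, outside diameter 46 mm at the foot and 52 mm at the rim, wall 3 mm, 60 to 130 g, standing upright and loose. The point is on its axis half-way up (22.5 mm above its foot). A flat level handle 14 mm wide and 4 mm thick leaves the rim along the point's +x axis and ends 82 mm from the cup's axis (handle mid-height 42 mm above the foot).
- cup: the same measuring cup; origin at the centre of its underside, same axes.
- carton_floor (a point): open-topped brown cardboard box, fixed, 150 (its x) by 200 (its y) by 75 mm high outside, walls and bottom 4 mm. The point is the centre of its inner floor, 4 mm above the counter; its x and y axes run along the box's sides, z up.
- flap_edge (a point): middle of the top edge of the box's standing card flap, which is flush in the box's -x side (the side towards the robot): upright card 3 mm thick (along x), 100 mm wide (along y), its top edge 150 mm above the counter, 75 mm above the rim. Axes as the box's: x is normal to the card, y along its edge, z up.
- carton: the same cardboard box with its standing flap; origin at the centre of its underside, same axes.
- stand_edge (a point): middle of the top edge of the fixed parking stand: an upright plywood board 4 mm thick (along x), 120 mm wide (along y), its top edge 100 mm above the counter, on a wooden foot 80 x 130 x 14 mm. The clip is parked astride its top edge.
- clip_grip (a point): wooden spring clip like a large clothes-peg, 28 mm wide (along y), 45 g, at the start clamped astride the stand's board, handles up, jaws down, x axis normal to the board. The point is midway between the handles, 30 mm above the hinge axis (along y), 15 mm below the handles' upper ends. It belongs to the +x half: squeezed between parallel fingers, each half leans by half the joint angle.
- clip: the same clip, origin on the hinge axis. Handles 4 mm thick, sloping apart upwards: at rest 20 mm over their outsides at the hinge, 37 mm at clip_grip, 46 mm at the top; squeezed fully they are parallel, 20 mm over the outsides. Pressing their tops together takes 4 N at first, 10 N fully. Jaws reach 41 mm below the hinge; the 14 mm thick steel coil on it lets a card 31 mm past the tips' centres.
- clip_jaw (a joint): opening angle between the clip's two halves (rad): about 0 clamped on the stand's 4 mm board (jaw tips 4 mm apart), 0.35 wide open (about 17 mm apart), 0.56 handles fully squeezed (stop, about 24 mm apart). It springs shut when let go.
- jaw_a_tip (a point): centre of the rounded jaw tip (radius 3 mm, 28 mm long along y) of the clip's +x half, 38 mm below the hinge axis and 68 mm below clip_grip.
- jaw_b_tip (a point): centre of the rounded jaw tip (radius 3 mm) of the clip's other (-x) half, 38 mm below the hinge axis.
- canister: bystander: clear plastic canister with white push-button lid, 110 mm diameter, 227 mm high; origin under its centre.
- mixer: bystander: white hand mixer, 200 x 75 x 150 mm high; origin under its centre.
- beater1: bystander: stainless beater lying on the counter, about 155 mm long, nearer the robot; origin near its middle, at counter level.
- beater2: bystander: the other stainless beater, farther from the robot.
- bowl: bystander: terracotta bowl 160 mm across, 70 mm high; origin under its centre.
- spatula: bystander: wooden spatula 270 mm long lying across the bowl's rim.
- mug: bystander: white mug 80 mm across, 90 mm high; origin under its centre.
Things that resemble listed ones, but are neither listed nor needed, are in the scene too. Leave any green look-alike of the cup alone. Of the things that look like the part that bears stand_edge, take the one that is farthest to the robot's left at the start.

How it is judged:
On the way, in this order (a step that is already met when the one before it is completed fails the run):
1. the measuring cup stands upright on the floor of the box, let go (x of cup_center in the frame of carton_floor between -0.07 and 0.07 m and y of cup_center in the frame of carton_floor between -0.095 and 0.095 m and z of cup_center in the frame of carton_floor below 0.03 m and angle between cup_center's own z axis and vertical below 0.2 rad and contact force between the fingers and cup below 0.05 N and linear speed of cup below 0.02 m/s), for 0.2 s.
2. the clip is lifted off the stand in the fingers (distance between clip_grip and stand_edge above 0.09 m and contact force between the fingers and clip above 1 N), for 0.1 s.
At the end, for the whole second after the job is handed in: Cup upright (0.2 rad) on the box floor, let go. Clip at rest in the fingers (over 2 N), open over 0.35 rad, a jaw tip each side of the flap: centres over 6.5 mm from its mid-plane, over 10 mm below its edge, within 25 mm of the edge's middle; under 0.5 N on the box (x of cup_center in the frame of carton_floor between -0.07 and 0.07 m and y of cup_center in the frame of carton_floor between -0.095 and 0.095 m and z of cup_center in the frame of carton_floor below 0.03 m and angle between cup_center's own z axis and vertical below 0.2 rad and contact force between the fingers and cup below 0.05 N and value of joint clip_jaw above 0.35 rad and ((x of jaw_a_tip in the frame of flap_edge above 0.0065 m and x of jaw_b_tip in the frame of flap_edge below -0.0065 m) or (x of jaw_b_tip in the frame of flap_edge above 0.0065 m and x of jaw_a_tip in the frame of flap_edge below -0.0065 m)) and z of each of jaw_a_tip, jaw_b_tip in the frame of flap_edge below -0.01 m and y of jaw_a_tip in the frame of flap_edge between -0.025 and 0.025 m and y of jaw_b_tip in the frame of flap_edge between -0.025 and 0.025 m and contact force between the fingers and clip above 2 N and contact force between clip and carton below 0.5 N and linear speed of clip below 0.02 m/s); the arm keeps its last pose, push and grip.
It fails at once if a bystander is pushed more than 30 mm (distance of any of canister, mixer, beater1, beater2, bowl, spatula, mug from where it was at the start of the episode above 0.03 m).
It fails at once if the measuring cup is dropped (falls freely faster than 0.8 m/s) (contact force between the fingers and cup below 0.01 N and linear speed of cup above 0.8 m/s).
It also fails if it takes over 64 s, if anything falls off the work surface, if the arm or the gripper's body presses on something with over 40 N, if the wrist force passes 120 N, or if a joint passes its speed limit or range.

## Robot

A 6-joint arm with a two-finger parallel gripper is mounted at the origin on the work surface. World frame = base frame: x ahead of the robot, y to its left, z up, the work surface at z = 0. Lengths are in m, angles in rad, forces in N, time in s.
With the tool pointing down it reaches from about 0.275 to 0.875 m from the base axis. Payload 12.5 kg.
Tool frame: the origin (TCP) lies at the very end of the fingers, on their centre line; the grasp point (between the pads) lies 19 mm behind it; z points along the fingers, y is the line along which they close (so a half turn about z gives the same grasp; the last joint's range is limited). The gripper opens to 85 mm and grips with 20 to 120 N. Pads are 22 mm wide; open, the fingers measure 114 mm over their backs; the gripper's body (76 mm by 85 mm) begins 54 mm behind the grasp point. The pads swing forward as they close: fully open they stand 13 mm farther back than shut.
Start: joints at [1.038, 0.351, 1.652, -0, 1.139, -0.085], TCP at [0.238, 0.496, 0.199] pointing down, gripper open.
Joint ranges: [-2.75, 2.75], [-0.79, 2.1], [0.01, 2.65], [-1.57, 4.71], [0.07, 3.14], [-2.87, 2.87]. Speed limits (rad/s): [2.22, 2.22, 2.79, 3.14, 3.14, 3.14].

## Interface

Orientations are given as a unit quaternion [x, y, z, w].
In Python, from plant import bot, viewer gives the robot as it stands.
- The arm moves only by the tool apply_moves, never from a script. Its argument "targets" is a list of rows, each an object with "travel": the shift along the tool's x, y, z in m, a list of three; "twist": the turn, a rotation vector about the tool's x, y, z in rad, a list of three; "grip": the closure, from -1 (fully open) to 1 (shut). In form: [{"travel": [tx, ty, tz], "twist": [ax, ay, az], "grip": grip}, ...]. A call has exactly 8 rows; each row shifts and turns the commanded pose from where the row before left it, along the tool's axes as they then stand; what a row does not reach is not made up. A row lasts 1/12 s, in which the tool goes at most 41.7 mm and 7.16 degrees, less where a joint would pass 70% of its speed; a pose out of reach is approached as far as the arm can. A call with a gripper value outside its range is refused whole. The fingers move at their own pace and stop on an object; the grip force is fixed at half the most. Time passes only in rows, so rows that do not move let the fingers close, or fill a call up. It gives the time, the measured TCP pose, the force, the opening and the grip force at its end, in the units of the state.
- bot.get_state(): the state, without advancing time (a new reading comes with each control period).
- viewer.capture(name): name is "side" or "top" or "wrist"; returns the picture (480x640x3 uint8, red, green, blue); there is no depth.
- viewer.camera_model(name): a dict with "fx", "fy", "cx", "cy" (pixels), "eye" and "attitude" of the camera in the world. Camera axes: x right, y down, z forward; pixel columns grow to the right and rows downward; lengths in m; the calibration is good to about 2 mm. The wrist camera is an equidistant fisheye: a pixel r from the principal point sees the ray r / f radians off the axis. A picture is of the moment at which its call begins: read the wrist's pose just before it. camera_model takes no time and is no camera call; for the wrist camera it gives the pose at the moment of the call.
- bot.close_job(): hands the job in; it is judged then, once.
Trained networks look in the newest picture that a camera, given by its name, has taken for a name from the list of things; names that differ only in an ending like _2 or _b are one class to them, and where a whole thing is asked for, a point or a joint stands for the part that bears it (a point fixed in the world has none). Each returns a list of dicts, best first, with "p" (0 to 1); they miss things now and then, are a little off and sometimes report something else, mostly with a low value. They report only what shows in the picture. A call takes as long as a camera call. They do not tell look-alikes from the thing itself.
- viewer.boxes_of(camera, query): "xyz" ([x, y, z] in m, in the coordinates of the camera as it stood for that picture, good to about 4 mm: the middle of the surface that is visible of it).
- viewer.silhouettes(camera, query): "mask" (480x640 bool, what is visible of it).
The state is a dict: "time": time; "joint_positions": joint angles; "qvel": joint speeds; "joint_efforts": joint torques, N m; "ee_pos": TCP position; "ee_rot": TCP orientation; "ft_force": force on the tool from outside, world axes, zero at the start; "ft_torque": the same for the moment, N m; "gripper_width": finger opening in m; "gripper_force": force on a finger pad.
Only numpy, scipy, OpenCV 4.12 (cv2) and the standard library are available. Lean on these libraries where they do the work, as an engineer would, in place of code of your own. Each camera call takes 0.05 s, during which the arm holds its last target. There are 200 camera calls.

## Working session

There is one attempt and no reset: what is moved stays moved. The work goes in short steps, Python scripts to look and compute and a tool call to move; the robot and the scene stay as the last step left them, time stands still between calls to the robot, and variables do not carry over. Pictures are saved under pics/ and viewed, at most 11 in all, crops included, and the job is handed in when it is done.

Besides the shell and the picture viewer there is one more tool, called after ">>>" by a JSON object that holds its "name" and its "arguments", one argument or row to a line. apply_moves: Moves the arm, as the interface text tells. Its arguments: {"type":"object","properties":{"targets":{"type":"array","items":{"type":"object","properties":{"travel":{"type":"array","items":{"type":"number"}},"twist":{"type":"array","items":{"type":"number"}},"grip":{"type":"number"}}}}},"required":["targets"]}

```bash
mkdir -p pics; ls; cat > h.py <<'E'
import numpy as np, cv2
from scipy.spatial.transform import Rotation as R
from plant import bot, viewer
def cam(n):
    m=viewer.camera_model(n); a=np.array(m["attitude"],float)
    Rm=a if a.shape==(3,3) else R.from_quat(a).as_matrix()
    return m,Rm,np.array(m["eye"])
def save(n,f):
    im=viewer.capture(n); cv2.imwrite("pics/"+f,im[:,:,::-1]); return im
def ray(n,u,v,c=None):
    m,Rm,e=c or cam(n)
    x=(u-m["cx"])/m["fx"]; y=(v-m["cy"])/m["fy"]
    if n=="wrist":
        r=np.hypot(x,y); s=np.sin(r)/r if r>1e-9 else 1; d=np.array([x*s,y*s,np.cos(r)])
    else: d=np.array([x,y,1])
    return e,Rm@d
def atz(n,u,v,z,c=None):
    e,d=ray(n,u,v,c); return e+d*(z-e[2])/d[2]
def proj(n,p,c=None):
    m,Rm,e=c or cam(n); q=Rm.T@(np.array(p)-e)
    if n=="wrist":
        r=np.hypot(q[0],q[1]); t=np.arctan2(r,q[2]); s=t/max(r,1e-9)
        return np.array([m["cx"]+m["fx"]*q[0]*s,m["cy"]+m["fy"]*q[1]*s])
    return np.array([m["cx"]+m["fx"]*q[0]/q[2],m["cy"]+m["fy"]*q[1]/q[2]])
def find(n,q,c=None):
    m,Rm,e=c or cam(n)
    for d in viewer.boxes_of(n,q):
        print(n,q,round(d["p"],2),np.round(Rm@np.array(d["xyz"])+e,3))
E
python3 - <<'E'
from h import *
s=bot.get_state(); print(s["time"],s["ee_pos"],s["ee_rot"],s["gripper_width"])
for n in("side","top","wrist"):
    m=viewer.camera_model(n); print(n,m)
for n in("top","side"):
    save(n,n+"0.png")
    for q in("cup","carton","clip","stand_edge","bowl","canister","mixer","mug","spatula","beater1"): find(n,q)
E
```

```text
pics
0.0 [0.2378987  0.49544197 0.19823455] [ 2.22009607e-01  9.75044284e-01 -5.89037495e-04 -1.77376177e-04] 0.0854281045817267
side {'fx': 523.3604522471298, 'fy': 523.3604522471298, 'cx': 318.73735155774506, 'cy': 238.72556658311493, 'eye': array([ 0.19866949, -0.9098973 ,  1.16496408]), 'attitude': array([ 0.91452616, -0.17478725,  0.0647352 , -0.35902741])}
top {'fx': 490.4344986729494, 'fy': 490.4344986729494, 'cx': 324.0838374173793, 'cy': 240.16291566243507, 'eye': array([ 0.41353302, -0.01289029,  1.54821727]), 'attitude': array([-0.6962503 ,  0.7162994 , -0.03144203,  0.03408929])}
wrist {'fx': 371.64829954431775, 'fy': 371.64829954431775, 'cx': 320.3954903773347, 'cy': 233.7525867620735, 'eye': array([0.17236304, 0.52684374, 0.37314416]), 'attitude': array([0.83767737, 0.52689794, 0.07624789, 0.1219075 ])}
top cup 0.77 [ 0.479 -0.481  0.03 ]
top cup 0.64 [ 0.492 -0.341  0.027]
top cup 0.64 [ 0.484 -0.016  0.139]
top cup 0.52 [ 0.514 -0.189  0.026]
top carton 0.88 [0.584 0.213 0.003]
top carton 0.52 [ 0.638 -0.432  0.221]
top clip 0.49 [ 0.5   -0.017  0.126]
top stand_edge 
[... 409 characters left out ...]
.037]
side cup 0.64 [ 0.477 -0.478  0.035]
side cup 0.6 [0.588 0.205 0.036]
side cup 0.55 [ 0.49  -0.333  0.031]
side cup 0.3 [ 0.508 -0.028  0.121]
side carton 0.95 [0.588 0.206 0.04 ]
side carton 0.64 [ 0.496 -0.037  0.019]
side clip 0.55 [ 0.504 -0.033  0.123]
side clip 0.54 [0.591 0.207 0.04 ]
side clip 0.19 [ 0.773 -0.015  0.038]
side stand_edge 0.63 [ 0.332 -0.114  0.017]
side stand_edge 0.61 [ 0.494 -0.032  0.017]
side bowl 0.79 [ 0.778 -0.013  0.038]
side canister 0.64 [ 0.629 -0.467  0.204]
side mixer 0.95 [ 0.307 -0.491  0.069]
side mug 0.57 [0.356 0.391 0.054]
side spatula 0.63 [ 0.783 -0.002  0.077]
side beater1 0.77 [ 0.342 -0.252  0.011]
side beater1 0.59 [ 0.723 -0.23   0.014]
```

View pics/top0.png

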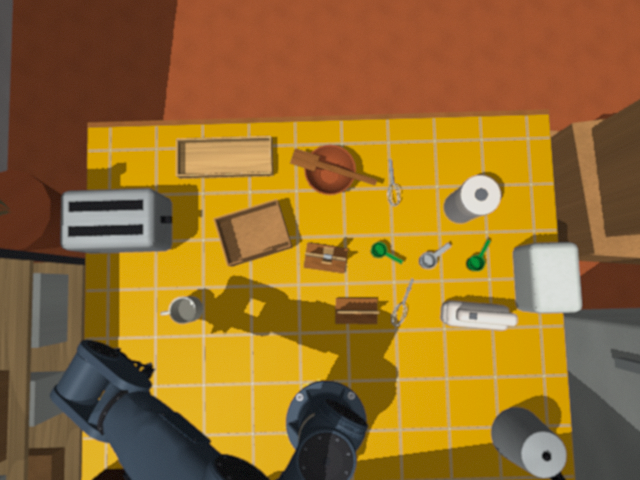

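View pics/side0.png

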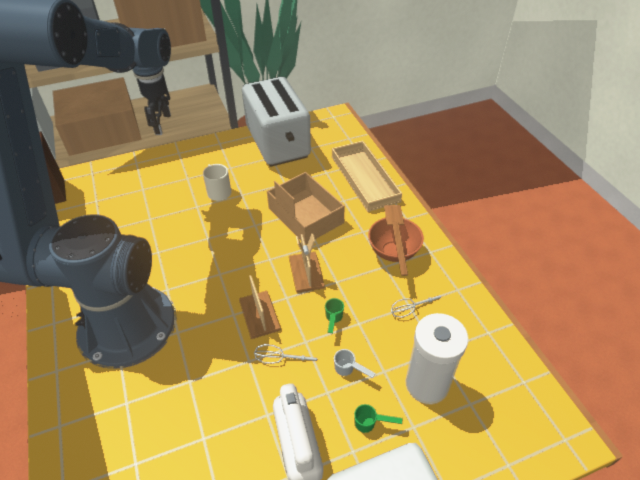

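The top view shows the steel cup at pixel (428,261) with its handle toward (450,244). The clip on the left-hand stand is at (327,256), and the box is at (257,232), turned about 16°, with its flap on the bottom edge. The side view agrees, with the cup at (345,362), the clip at (308,250) and the flap at (285,205). Next I go above the cup.

>>> {"name": "apply_moves", "arguments": {
  "targets": [
    {"travel": [-0.0246,-0.0267,-0.003],"twist": [0,0,0],"grip": -1},
    {"travel": [-0.0246,-0.0267,-0.003],"twist": [0,0,0],"grip": -1},
    {"travel": [-0.0246,-0.0267,-0.003],"twist": [0,0,0],"grip": -1},
    {"travel": [-0.0246,-0.0267,-0.003],"twist": [0,0,0],"grip": -1},
    {"travel": [-0.0246,-0.0267,-0.003],"twist": [0,0,0],"grip": -1},
    {"travel": [-0.0246,-0.0267,-0.003],"twist": [0,0,0],"grip": -1},
    {"travel": [-0.0246,-0.0267,-0.003],"twist": [0,0,0],"grip": -1},
    {"travel": [-0.0246,-0.0267,-0.003],"twist": [0,0,0],"grip": -1}
  ]
}}

```text
time: 1.77
ee_pos: [0.3231, 0.2164, 0.2231]
ee_rot: [0.222, 0.975, 0.0, 0.0]
ft_force: [1.4, 1.0, -0.5]
gripper_width: 0.0848
gripper_force: 0.0
```

>>> {"name": "apply_moves", "arguments": {
  "targets": [
    {"travel": [-0.0246,-0.0267,0],"twist": [0,0,0],"grip": -1},
    {"travel": [-0.0246,-0.0267,0],"twist": [0,0,0],"grip": -1},
    {"travel": [-0.0246,-0.0267,0],"twist": [0,0,0],"grip": -1},
    {"travel": [-0.0246,-0.0267,0],"twist": [0,0,0],"grip": -1},
    {"travel": [-0.0246,-0.0267,0],"twist": [0,0,0],"grip": -1},
    {"travel": [-0.0246,-0.0267,0],"twist": [0,0,0],"grip": -1},
    {"travel": [-0.0246,-0.0267,0],"twist": [0,0,0],"grip": -1},
    {"travel": [-0.0246,-0.0267,0],"twist": [0,0,0],"grip": -1}
  ]
}}

```text
time: 2.43
ee_pos: [0.4081, -0.0617, 0.223]
ee_rot: [0.222, 0.975, 0.0, 0.0]
ft_force: [1.1, 0.4, -0.7]
gripper_width: 0.0858
gripper_force: 0.0
```

>>> {"name": "apply_moves", "arguments": {
  "targets": [
    {"travel": [-0.0246,-0.0267,0],"twist": [0,0,0],"grip": -1},
    {"travel": [-0.0246,-0.0267,0],"twist": [0,0,0],"grip": -1},
    {"travel": [-0.0246,-0.0267,0],"twist": [0,0,0],"grip": -1},
    {"travel": [-0.0246,-0.0267,0],"twist": [0,0,0],"grip": -1},
    {"travel": [-0.0246,-0.0267,0],"twist": [0,0,0],"grip": -1},
    {"travel": [-0.0246,-0.0267,0],"twist": [0,0,0],"grip": -1},
    {"travel": [-0.0246,-0.0267,0],"twist": [0,0,0],"grip": -1},
    {"travel": [-0.0246,-0.0267,0],"twist": [0,0,0],"grip": -1}
  ]
}}

```text
time: 3.1
ee_pos: [0.493, -0.3394, 0.2227]
ee_rot: [0.222, 0.975, 0.0, 0.0]
ft_force: [-0.3, 0.0, 0.3]
gripper_width: 0.0854
gripper_force: 0.0
```

>>> {"name": "apply_moves", "arguments": {
  "targets": [
    {"travel": [0,0,0],"twist": [0,0,0.113],"grip": -1},
    {"travel": [0,0,0],"twist": [0,0,0.113],"grip": -1},
    {"travel": [0,0,0],"twist": [0,0,0.113],"grip": -1},
    {"travel": [0,0,0],"twist": [0,0,0.113],"grip": -1},
    {"travel": [0,0,0],"twist": [0,0,0],"grip": -1},
    {"travel": [0,0,0],"twist": [0,0,0],"grip": -1},
    {"travel": [0,0,0],"twist": [0,0,0],"grip": -1},
    {"travel": [0,0,0],"twist": [0,0,0],"grip": -1}
  ]
}}

```text
time: 3.77
ee_pos: [0.4929, -0.3374, 0.2228]
ee_rot: [0.434, 0.901, -0.0, 0.0]
ft_force: [-0.2, 0.2, 0.1]
gripper_width: 0.0853
gripper_force: 0.0
```

```bash
cat >> h.py <<'E'
def plan(p,head_deg):
    """from the pose now: travel in present tool axes, then twist about tool z, tool y heading head_deg"""
    s=bot.get_state(); r=R.from_quat(s["ee_rot"]).as_matrix()
    t=r.T@(np.array(p)-s["ee_pos"]); h=np.degrees(np.arctan2(r[1,1],r[0,1]))
    yt=np.array([np.cos(np.radians(head_deg)),np.sin(np.radians(head_deg)),0]); z=np.array([0,0,-1.])
    T=np.c_[np.cross(yt,z),yt,z]
    print("t",round(s["time"],2),"tcp",np.round(s["ee_pos"],4),"head",round(h,1),"travel",np.round(t,4),
          "twist",np.round(R.from_matrix(r.T@T).as_rotvec(),4),"w",round(s["gripper_width"],4),"F",np.round(s["ft_force"],1),"g",round(s["gripper_force"],1),"q",np.round(s["joint_positions"],2))
def mask(n,q):
    return [(d["p"],d["mask"]) for d in viewer.silhouettes(n,q)]
E
python3 - <<'E'
from h import *
plan([0.492,-0.337,0.2],38)
c=cam("wrist"); save("wrist","w1.png"); find("wrist","cup",c)
for p,m in mask("wrist","cup"):
    v,u=np.nonzero(m); print(p,m.sum(),u.mean(),v.mean(),u.min(),u.max(),v.min(),v.max(), atz("wrist",u.mean(),v.mean(),0.045,c))
E
```

```text
t 3.77 tcp [ 0.4929 -0.3374  0.2228] head 38.6 travel [ 0.0009 -0.0004  0.0228] twist [0.     0.0001 0.0104] w 0.0853 F [-0.2  0.2  0.1] g 0.0 q [-0.68  0.41  1.5   0.    1.23 -1.35]
wrist cup 0.82 [ 0.478 -0.482  0.024]
wrist cup 0.55 [ 0.517 -0.182  0.039]
wrist cup 0.43 [ 0.514 -0.06   0.015]
0.91 2864 317.88582402234636 199.8959497206704 293 344 161 266 [ 0.48951695 -0.33753849  0.045     ]
0.76 2429 231.48538493207082 291.31206257719225 202 259 256 348 [ 0.47847221 -0.47203968  0.045     ]
0.68 3088 429.97182642487047 98.69624352331606 366 470 68 126 [ 0.5105831  -0.19179233  0.045     ]
```

View pics/w1.png

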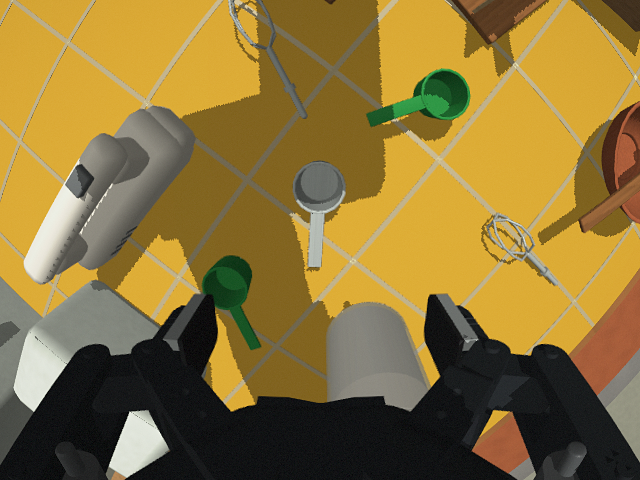

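The steel cup's rim centre is at pixel (319,187) and its handle tip at (315,269). The handle runs along the tool's x, so the closing direction is right.

```bash
python3 - <<'E'
from h import *
a=atz("wrist",319,186.5,0.045); b=atz("wrist",315,267,0.044)
d=b-a; print(a,b,np.linalg.norm(d),np.degrees(np.arctan2(d[1],d[0])))
for u,v in((294,186),(344,186),(319,161)): print(np.linalg.norm(atz("wrist",u,v,0.045)-a))
plan([a[0],a[1],0.010],np.degrees(np.arctan2(d[1],d[0]))+90)
E
```

```text
[ 0.48218905 -0.32659396  0.045     ] [ 0.5306125  -0.39416966  0.044     ] 0.08314027223895522 -54.37534259188051
0.02401338718631136
0.024003624847693316
0.02460529415630303
t 3.92 tcp [ 0.4928 -0.3374  0.2228] head 38.5 travel [ 0.0151 -0.0016  0.2128] twist [-0.     -0.      0.0504] w 0.0852 F [-0.5 -0.5  0.4] g 0.0 q [-0.68  0.41  1.5   0.    1.23 -1.35]
```

>>> {"name": "apply_moves", "arguments": {
  "targets": [
    {"travel": [0.008,-0.001,0.028],"twist": [0,0,0.025],"grip": -1},
    {"travel": [0.0073,-0.001,0.028],"twist": [0,0,0.025],"grip": -1},
    {"travel": [0,0,0.03],"twist": [0,0,0],"grip": -1},
    {"travel": [0,0,0.03],"twist": [0,0,0],"grip": -1},
    {"travel": [0,0,0.03],"twist": [0,0,0],"grip": -1},
    {"travel": [0,0,0.03],"twist": [0,0,0],"grip": -1},
    {"travel": [0,0,0.024],"twist": [0,0,0],"grip": -1},
    {"travel": [0,0,0.0128],"twist": [0,0,0],"grip": -1}
  ]
}}

```text
time: 4.58
ee_pos: [0.4808, -0.3257, 0.0072]
ee_rot: [0.457, 0.89, 0.0, -0.002]
ft_force: [-0.0, 0.1, -0.7]
gripper_width: 0.0852
gripper_force: 0.0
```

>>> {"name": "apply_moves", "arguments": {
  "targets": [
    {"travel": [0,0,0],"twist": [0,0,0],"grip": -1},
    {"travel": [0,0,0],"twist": [0,0,0],"grip": 1},
    {"travel": [0,0,0],"twist": [0,0,0],"grip": 1},
    {"travel": [0,0,0],"twist": [0,0,0],"grip": 1},
    {"travel": [0,0,0],"twist": [0,0,0],"grip": 1},
    {"travel": [0,0,0],"twist": [0,0,0],"grip": 1},
    {"travel": [0,0,0],"twist": [0,0,0],"grip": 1},
    {"travel": [0,0,0],"twist": [0,0,0],"grip": 1}
  ]
}}

```text
time: 5.25
ee_pos: [0.4821, -0.3268, 0.0105]
ee_rot: [0.457, 0.889, -0.0, 0.0]
ft_force: [-0.3, 0.5, -0.4]
gripper_width: 0.0006
gripper_force: 0.0
```

```bash
python3 - <<'E'
from h import *
plan([0.48,-0.33,0.2],36)
save("wrist","w2.png")
s=save("side","s2.png")
E
```

```text
t 5.25 tcp [ 0.4821 -0.3268  0.0105] head 35.6 travel [-0.0016 -0.0035 -0.1895] twist [ 0.0002  0.0008 -0.0073] w 0.0006 F [-0.3  0.5 -0.4] g 0.0 q [-0.68  0.66  1.69 -0.    0.79 -1.3 ]
```

View pics/w2.png

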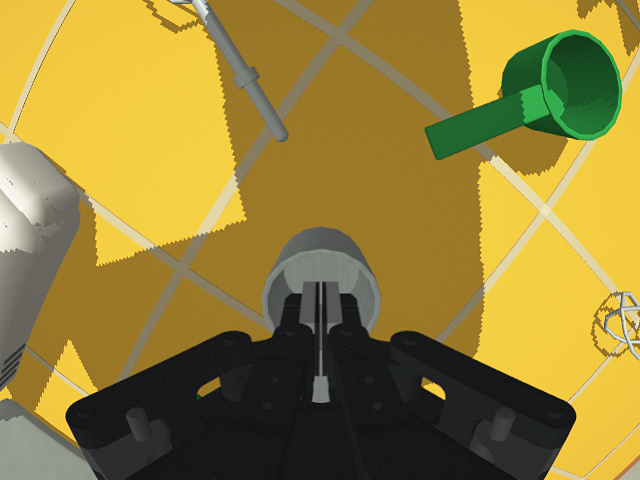

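The wrist view shows the fingers shut at (322,310), apparently within or behind the cup's rim, which spans (263..381, 228..~340). I'll check this with the side view.

```bash
python3 - <<'E'
from h import *
c=cam("wrist"); print(c[2])
for z in(.045,.06):
  for uv in((322,228),(263,300),(381,300)): print(z,atz("wrist",*uv,z,c))
s=bot.get_state(); print(proj("wrist",s["ee_pos"],c), proj("wrist",s["ee_pos"]+[0,0,.019],c),proj("wrist",[.482189,-.326594,.045],c))
im=cv2.imread("pics/s2.png"); p=proj("side",s["ee_pos"]); print(p)
x,y=int(p[0]),int(p[1]); cr=im[y-75:y+55,x-85:x+85]
cv2.imwrite("pics/s2c.png",cv2.resize(cr,None,fx=4,fy=4,interpolation=cv2.INTER_CUBIC))
E
```

```text
[ 0.43932785 -0.26786572  0.1850389 ]
0.045 [ 0.4627189  -0.29935523  0.045     ]
0.045 [ 0.46082709 -0.3395524   0.045     ]
0.045 [ 0.50150419 -0.31051325  0.045     ]
0.06 [ 0.46021341 -0.29598229  0.06      ]
0.06 [ 0.45852424 -0.33187382  0.06      ]
0.06 [ 0.49484429 -0.30594515  0.06      ]
[321.09652305 272.61674226] [321.19221048 288.35340343] [321.86160437 304.4789054 ]
[342.3975382  364.77630451]
```

View pics/s2c.png

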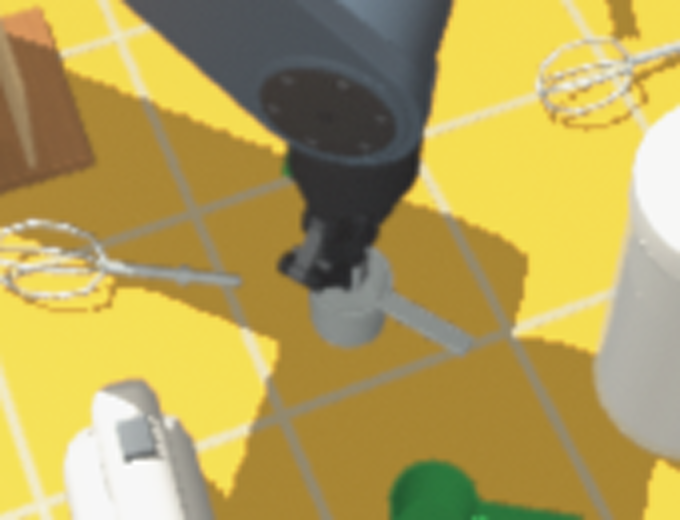

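The cup is still upright at its old place, and the shut fingers are inside it. Before retrying I check the finger-tip geometry against picture w1.

```bash
python3 - <<'E'
from h import *
c=cam("wrist"); s=bot.get_state(); r=R.from_quat(s["ee_rot"]).as_matrix()
for y in(0,0.026,0.0425):
  for back in(0,.013,.019,.026,.035):
    print(y,back,np.round(proj("wrist",s["ee_pos"]+r@np.array([0,y,-back]),c)),np.round(proj("wrist",s["ee_pos"]+r@np.array([0.011,y,-back]),c)))
E
python3 -c "
import cv2;a=cv2.imread('pics/w1.png')[270:420,150:350];b=cv2.imread('pics/w2.png')[220:370,220:420]
cv2.imwrite('pics/j.png',cv2.resize(cv2.hconcat([a,b]),None,fx=2,fy=2))"
```

```text
0 0 [321. 273.] [321. 252.]
0 0.013 [321. 283.] [321. 261.]
0 0.019 [321. 288.] [321. 266.]
0 0.026 [321. 295.] [321. 272.]
0 0.035 [321. 304.] [321. 281.]
0.026 0 [372. 272.] [373. 252.]
0.026 0.013 [375. 283.] [377. 261.]
0.026 0.019 [377. 288.] [378. 266.]
0.026 0.026 [379. 294.] [381. 272.]
0.026 0.035 [382. 304.] [384. 280.]
0.0425 0 [403. 272.] [405. 252.]
0.0425 0.013 [409. 282.] [411. 261.]
0.0425 0.019 [412. 287.] [414. 266.]
0.0425 0.026 [415. 294.] [417. 271.]
0.0425 0.035 [420. 303.] [422. 279.]
```

View pics/j.png

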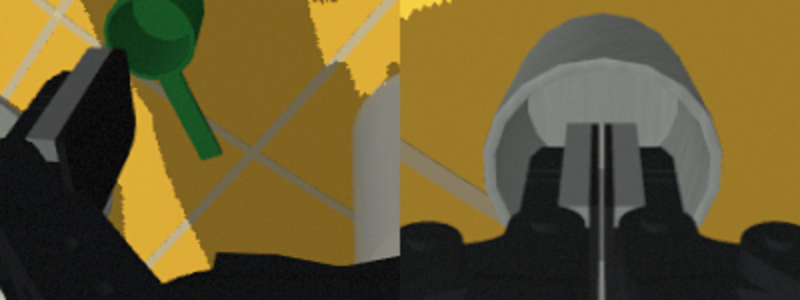

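The pictures put the shut finger ends about 35 mm behind the reported TCP. That fits the fingers having closed just above the rim without touching anything. I'll lift, open and descend again, then feel carefully below z=0.01.

>>> {"name": "apply_moves", "arguments": {
  "targets": [
    {"travel": [0,0,-0.02],"twist": [0,0,0],"grip": 1},
    {"travel": [0,0,-0.02],"twist": [0,0,0],"grip": 1},
    {"travel": [0,0,0],"twist": [0,0,0],"grip": -1},
    {"travel": [0,0,0],"twist": [0,0,0],"grip": -1},
    {"travel": [0,0,0],"twist": [0,0,0],"grip": -1},
    {"travel": [0,0,0],"twist": [0,0,0],"grip": -1},
    {"travel": [0,0,0],"twist": [0,0,0],"grip": -1},
    {"travel": [0,0,0],"twist": [0,0,0],"grip": -1}
  ]
}}

```text
time: 6.02
ee_pos: [0.4816, -0.3264, 0.0494]
ee_rot: [0.457, 0.889, 0.0, -0.001]
ft_force: [1.0, -0.3, -0.2]
gripper_width: 0.0722
gripper_force: 0.0
```

>>> {"name": "apply_moves", "arguments": {
  "targets": [
    {"travel": [0,0,0.015],"twist": [0,0,0],"grip": -1},
    {"travel": [0,0,0.015],"twist": [0,0,0],"grip": -1},
    {"travel": [0,0,0.01],"twist": [0,0,0],"grip": -1},
    {"travel": [0,0,0.004],"twist": [0,0,0],"grip": -1},
    {"travel": [0,0,0.003],"twist": [0,0,0],"grip": -1},
    {"travel": [0,0,0.002],"twist": [0,0,0],"grip": -1},
    {"travel": [0,0,0],"twist": [0,0,0],"grip": -1},
    {"travel": [0,0,0],"twist": [0,0,0],"grip": -1}
  ]
}}

```text
time: 6.68
ee_pos: [0.4821, -0.3268, 0.0014]
ee_rot: [0.457, 0.889, -0.0, 0.0]
ft_force: [0.8, 0.2, -0.4]
gripper_width: 0.0853
gripper_force: 0.0
```

```bash
python3 - <<'E'
from h import *
plan([0.482,-0.3266,0.0],36)
save("wrist","w3.png"); save("side","s3.png")
a=cv2.imread("pics/s3.png")[290:420,260:430]; b=cv2.imread("pics/w3.png")[120:450,100:540]
cv2.imwrite("pics/s3c.png",cv2.hconcat([cv2.resize(a,(340,260)),cv2.resize(b,(440,330))[:260]]))
E
```

```text
t 6.68 tcp [ 0.4821 -0.3268  0.0014] head 35.6 travel [0.0002 0.     0.0014] twist [ 0.0002  0.0006 -0.0073] w 0.0853 F [ 0.8  0.2 -0.4] g 0.0 q [-0.68  0.67  1.7   0.    0.77 -1.3 ]
```

View pics/s3c.png

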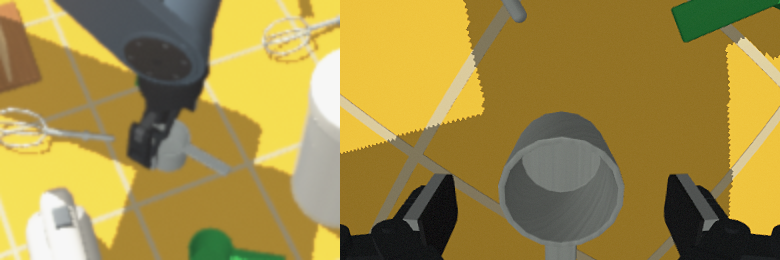

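The open finger ends at about (215,295) and (445,295) clearly stand well above the counter, with the cup rim centred between them. I go lower with a force check.

>>> {"name": "apply_moves", "arguments": {
  "targets": [
    {"travel": [0,0,0.004],"twist": [0,0,0],"grip": -1},
    {"travel": [0,0,0.004],"twist": [0,0,0],"grip": -1},
    {"travel": [0,0,0.004],"twist": [0,0,0],"grip": -1},
    {"travel": [0,0,0.004],"twist": [0,0,0],"grip": -1},
    {"travel": [0,0,0.004],"twist": [0,0,0],"grip": -1},
    {"travel": [0,0,0],"twist": [0,0,0],"grip": -1},
    {"travel": [0,0,0],"twist": [0,0,0],"grip": -1},
    {"travel": [0,0,0],"twist": [0,0,0],"grip": -1}
  ]
}}

```text
time: 7.45
ee_pos: [0.482, -0.3267, -0.019]
ee_rot: [0.457, 0.889, -0.0, 0.0]
ft_force: [-0.2, -0.6, -0.2]
gripper_width: 0.0853
gripper_force: 0.0
```

>>> {"name": "apply_moves", "arguments": {
  "targets": [
    {"travel": [0,0,0.003],"twist": [0,0,0],"grip": -1},
    {"travel": [0,0,0.003],"twist": [0,0,0],"grip": -1},
    {"travel": [0,0,0.003],"twist": [0,0,0],"grip": -1},
    {"travel": [0,0,0],"twist": [0,0,0],"grip": 1},
    {"travel": [0,0,0],"twist": [0,0,0],"grip": 1},
    {"travel": [0,0,0],"twist": [0,0,0],"grip": 1},
    {"travel": [0,0,0],"twist": [0,0,0],"grip": 1},
    {"travel": [0,0,0],"twist": [0,0,0],"grip": 1}
  ]
}}

```text
time: 8.12
ee_pos: [0.4821, -0.3267, -0.0275]
ee_rot: [0.457, 0.889, -0.0, 0.0]
ft_force: [-1.1, 0.7, 5.0]
gripper_width: 0.0506
gripper_force: 61.9
```

The cup is gripped at 50.6 mm. Lifting now.

>>> {"name": "apply_moves", "arguments": {
  "targets": [
    {"travel": [0,0,-0.01],"twist": [0,0,0],"grip": 1},
    {"travel": [0,0,-0.02],"twist": [0,0,0],"grip": 1},
    {"travel": [0,0,-0.035],"twist": [0,0,0],"grip": 1},
    {"travel": [0,0,-0.035],"twist": [0,0,0],"grip": 1},
    {"travel": [0,0,-0.035],"twist": [0,0,0],"grip": 1},
    {"travel": [0,0,-0.035],"twist": [0,0,0],"grip": 1},
    {"travel": [0,0,-0.03],"twist": [0,0,0],"grip": 1},
    {"travel": [0,0,-0.02],"twist": [0,0,0],"grip": 1}
  ]
}}

```text
time: 8.78
ee_pos: [0.4824, -0.327, 0.1961]
ee_rot: [0.457, 0.889, -0.0, 0.002]
ft_force: [0.4, 0.5, -0.7]
gripper_width: 0.0505
gripper_force: 62.5
```

```bash
python3 - <<'E'
from h import *
plan([0.600,0.120,0.20],16)
E
```

```text
t 8.78 tcp [ 0.4824 -0.327   0.1961] head 35.6 travel [ 0.2951  0.3557 -0.0047] twist [0.0017 0.0036 0.3418] w 0.0505 F [ 0.4  0.5 -0.7] g 62.5 q [-0.68  0.41  1.57 -0.    1.16 -1.3 ]
```

>>> {"name": "apply_moves", "arguments": {
  "targets": [
    {"travel": [0.01,0.0121,0],"twist": [0,0,0],"grip": 1},
    {"travel": [0.0184,0.0222,0],"twist": [0,0,0],"grip": 1},
    {"travel": [0.0184,0.0222,0],"twist": [0,0,0],"grip": 1},
    {"travel": [0.0184,0.0222,0],"twist": [0,0,0],"grip": 1},
    {"travel": [0.0184,0.0222,0],"twist": [0,0,0],"grip": 1},
    {"travel": [0.0184,0.0222,0],"twist": [0,0,0],"grip": 1},
    {"travel": [0.0184,0.0222,0],"twist": [0,0,0],"grip": 1},
    {"travel": [0.0184,0.0222,0],"twist": [0,0,0],"grip": 1}
  ]
}}

```text
time: 9.45
ee_pos: [0.5369, -0.1141, 0.1915]
ee_rot: [0.457, 0.889, -0.0, -0.001]
ft_force: [0.2, 1.0, 0.2]
gripper_width: 0.0502
gripper_force: 62.5
```

>>> {"name": "apply_moves", "arguments": {
  "targets": [
    {"travel": [0.0184,0.0222,0],"twist": [0,0,0],"grip": 1},
    {"travel": [0.0184,0.0222,0],"twist": [0,0,0],"grip": 1},
    {"travel": [0.0184,0.0222,0],"twist": [0,0,0],"grip": 1},
    {"travel": [0.0184,0.0222,0],"twist": [0,0,0],"grip": 1},
    {"travel": [0.0184,0.0222,0],"twist": [0,0,0],"grip": 1},
    {"travel": [0.0184,0.0222,0],"twist": [0,0,0],"grip": 1},
    {"travel": [0.0184,0.0222,0],"twist": [0,0,0],"grip": 1},
    {"travel": [0.0275,0.033,0],"twist": [0,0,0],"grip": 1}
  ]
}}

```text
time: 10.12
ee_pos: [0.5986, 0.1199, 0.1915]
ee_rot: [0.458, 0.889, -0.001, -0.0]
ft_force: [0.5, -1.1, -1.1]
gripper_width: 0.0504
gripper_force: 62.5
```

>>> {"name": "apply_moves", "arguments": {
  "targets": [
    {"travel": [0,0,0],"twist": [0,0,0.0855],"grip": 1},
    {"travel": [0,0,0],"twist": [0,0,0.0855],"grip": 1},
    {"travel": [0,0,0],"twist": [0,0,0.0855],"grip": 1},
    {"travel": [0,0,0],"twist": [0,0,0.0855],"grip": 1},
    {"travel": [0,0,0],"twist": [0,0,0],"grip": 1},
    {"travel": [0,0,0],"twist": [0,0,0],"grip": 1},
    {"travel": [0,0,0],"twist": [0,0,0],"grip": 1},
    {"travel": [0,0,0],"twist": [0,0,0],"grip": 1}
  ]
}}

```text
time: 10.78
ee_pos: [0.5991, 0.1193, 0.1919]
ee_rot: [0.601, 0.799, -0.0, -0.0]
ft_force: [-0.1, -0.6, -1.1]
gripper_width: 0.05
gripper_force: 62.7
```

```bash
python3 - <<'E'
from h import *
plan([0.600,0.120,0.20],16)
save("wrist","w4.png"); find("wrist","carton"); find("wrist","clip"); find("wrist","cup")
E
```

```text
t 10.78 tcp [0.5991 0.1193 0.1919] head 16.1 travel [ 0.0004  0.0011 -0.0081] twist [-0.0003 -0.      0.0017] w 0.05 F [-0.1 -0.6 -1.1] g 62.7 q [ 0.12  0.47  1.49 -0.    1.18 -0.16]
wrist carton 0.8 [0.576 0.2   0.001]
wrist clip 0.97 [ 0.501 -0.006  0.101]
wrist clip 0.28 [0.578 0.201 0.002]
wrist cup 0.92 [0.603 0.11  0.245]
wrist cup 0.84 [ 0.509 -0.199  0.041]
wrist cup 0.16 [0.508 0.017 0.015]
```

View pics/w4.png

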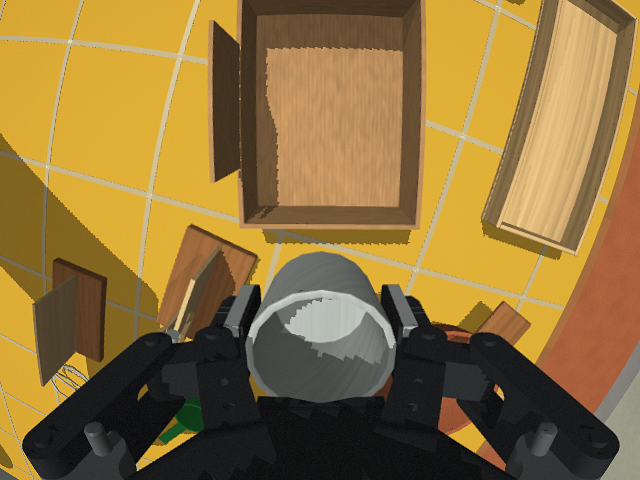

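The wrist view shows the box rim's near corners at about (240,228) and (419,229) and its far right corner at (425,0). The flap's top edge runs from (215,182) to (210,20). The cup is held level, with its rim centre near (320,345).

```bash
python3 - <<'E'
from h import *
c=cam("wrist"); P=lambda u,v,z: atz("wrist",u,v,z,c)
a=P(240,228,.075); b=P(419.5,229,.075); f1=P(214.5,182,.15); f2=P(210,20,.15); e=P(425,2,.075)
for n,x,y in(("near edge",a,b),("flap",f1,f2),("right edge",b,e)):
    d=y-x; print(n,np.round(x,4),np.round(y,4),round(np.linalg.norm(d),4),np.degrees(np.arctan2(d[1],d[0])))
d=f2-f1; h=np.arctan2(d[1],d[0])-np.pi/2
bx=np.array([np.cos(h),np.sin(h)]); by=np.array([-bx[1],bx[0]])
print("center from near edge",(a+b)[:2]/2+0.1*by,"flapmid",(f1+f2)[:2]/2,"center from flap",(f1+f2)[:2]/2+0.0735*bx)
t=viewer.capture("top"); 
m=mask("top","carton")[0][1].astype(np.uint8); cn=max(cv2.findContours(m,0,2)[0],key=cv2.contourArea)
print(cv2.minAreaRect(cn), [atz("top",*q,.075)[:2] for q in cv2.boxPoints(cv2.minAreaRect(cn))])
E
```

```text
near edge [0.5375 0.0919 0.075 ] [0.6814 0.1323 0.075 ] 0.1494 15.683695061507503
flap [0.5262 0.1406 0.15  ] [0.4974 0.2358 0.15  ] 0.0995 106.85306895610518
right edge [0.6814 0.1323 0.075 ] [0.63   0.3145 0.075 ] 0.1893 105.75007205026365
center from near edge [0.58044975 0.20781249] flapmid [0.5118121  0.18819186] center from flap [0.58215538 0.20950086]
((226.0873565673828, 240.65501403808594), (52.60115432739258, 18.50292205810547), 82.40535736083984) [array([0.63436919, 0.32420549]), array([0.6402505 , 0.26844233]), array([0.48146579, 0.24923576]), array([0.47568609, 0.30445165])]
```

```bash
python3 - <<'E'
from h import *
plan([0.583,0.238,-0.0225],16.1)
E
```

```text
t 11.08 tcp [0.5993 0.1192 0.192 ] head 16.0 travel [0.1187 0.0171 0.2145] twist [-0.      0.     -0.0017] w 0.0501 F [-0.  -0.4 -1.8] g 62.7 q [ 0.12  0.47  1.49 -0.    1.18 -0.16]
```

>>> {"name": "apply_moves", "arguments": {
  "targets": [
    {"travel": [0.02,0.003,0],"twist": [0,0,0],"grip": 1},
    {"travel": [0.03,0.0041,0],"twist": [0,0,0],"grip": 1},
    {"travel": [0.03,0.004,0],"twist": [0,0,0],"grip": 1},
    {"travel": [0.0237,0.004,0],"twist": [0,0,0],"grip": 1},
    {"travel": [0.015,0.002,0.01],"twist": [0,0,0],"grip": 1},
    {"travel": [0,0,0.025],"twist": [0,0,0],"grip": 1},
    {"travel": [0,0,0.03],"twist": [0,0,0],"grip": 1},
    {"travel": [0,0,0.03],"twist": [0,0,0],"grip": 1}
  ]
}}

```text
time: 11.75
ee_pos: [0.583, 0.2381, 0.0955]
ee_rot: [0.602, 0.799, 0.0, 0.0]
ft_force: [0.9, -0.1, -2.3]
gripper_width: 0.0505
gripper_force: 62.7
```

>>> {"name": "apply_moves", "arguments": {
  "targets": [
    {"travel": [0,0,0.03],"twist": [0,0,0],"grip": 1},
    {"travel": [0,0,0.02],"twist": [0,0,0],"grip": 1},
    {"travel": [0,0,0.02],"twist": [0,0,0],"grip": 1},
    {"travel": [0,0,0.02],"twist": [0,0,0],"grip": 1},
    {"travel": [0,0,0.015],"twist": [0,0,0],"grip": 1},
    {"travel": [0,0,0.008],"twist": [0,0,0],"grip": 1},
    {"travel": [0,0,0.003],"twist": [0,0,0],"grip": 1},
    {"travel": [0,0,0],"twist": [0,0,0],"grip": 1}
  ]
}}

```text
time: 12.42
ee_pos: [0.5829, 0.2378, -0.0195]
ee_rot: [0.602, 0.799, -0.0, -0.0]
ft_force: [-0.9, -0.2, -1.2]
gripper_width: 0.0505
gripper_force: 62.7
```

>>> {"name": "apply_moves", "arguments": {
  "targets": [
    {"travel": [0,0,0.001],"twist": [0,0,0],"grip": 1},
    {"travel": [0,0,0.001],"twist": [0,0,0],"grip": 1},
    {"travel": [0,0,0.001],"twist": [0,0,0],"grip": 1},
    {"travel": [0,0,0.0008],"twist": [0,0,0],"grip": 1},
    {"travel": [0,0,0],"twist": [0,0,0],"grip": 1},
    {"travel": [0,0,0],"twist": [0,0,0],"grip": 1},
    {"travel": [0,0,0],"twist": [0,0,0],"grip": 1},
    {"travel": [0,0,0],"twist": [0,0,0],"grip": 1}
  ]
}}

```text
time: 13.08
ee_pos: [0.5831, 0.2381, -0.0227]
ee_rot: [0.602, 0.799, 0.0, 0.0]
ft_force: [0.2, 0.6, -0.8]
gripper_width: 0.0503
gripper_force: 62.7
```

>>> {"name": "apply_moves", "arguments": {
  "targets": [
    {"travel": [0,0,0.0007],"twist": [0,0,0],"grip": 1},
    {"travel": [0,0,0.0005],"twist": [0,0,0],"grip": 1},
    {"travel": [0,0,0],"twist": [0,0,0],"grip": 1},
    {"travel": [0,0,0],"twist": [0,0,0],"grip": 0},
    {"travel": [0,0,0],"twist": [0,0,0],"grip": -0.3},
    {"travel": [0,0,0],"twist": [0,0,0],"grip": -0.55},
    {"travel": [0,0,0],"twist": [0,0,0],"grip": -0.55},
    {"travel": [0,0,0],"twist": [0,0,0],"grip": -0.55}
  ]
}}

```text
time: 13.75
ee_pos: [0.5783, 0.2366, -0.0259]
ee_rot: [0.602, 0.798, -0.004, -0.003]
ft_force: [-19.9, -6.1, 1.4]
gripper_width: 0.0663
gripper_force: 0.0
```

>>> {"name": "apply_moves", "arguments": {
  "targets": [
    {"travel": [0,0,0],"twist": [0,0,0],"grip": -0.55},
    {"travel": [0,0,0],"twist": [0,0,0],"grip": -0.55},
    {"travel": [0,0,-0.005],"twist": [0,0,0],"grip": -0.55},
    {"travel": [0,0,-0.01],"twist": [0,0,0],"grip": -0.55},
    {"travel": [0,0,-0.02],"twist": [0,0,0],"grip": -0.55},
    {"travel": [0,0,-0.03],"twist": [0,0,0],"grip": -0.55},
    {"travel": [0,0,-0.035],"twist": [0,0,0],"grip": -0.55},
    {"travel": [0,0,-0.04],"twist": [0,0,0],"grip": -0.55}
  ]
}}

```text
time: 14.42
ee_pos: [0.5822, 0.2378, 0.1163]
ee_rot: [0.602, 0.799, -0.001, -0.001]
ft_force: [0.6, -0.3, -0.7]
gripper_width: 0.0664
gripper_force: 0.0
```

>>> {"name": "apply_moves", "arguments": {
  "targets": [
    {"travel": [0,0,-0.035],"twist": [0,0,0],"grip": -0.55},
    {"travel": [0,0,-0.03],"twist": [0,0,0],"grip": -0.55},
    {"travel": [0,0,-0.025],"twist": [0,0,0],"grip": -0.55},
    {"travel": [0,0,0],"twist": [0,0,0],"grip": -0.55},
    {"travel": [0,0,0],"twist": [0,0,0],"grip": -0.55},
    {"travel": [0,0,0],"twist": [0,0,0],"grip": -0.55},
    {"travel": [0,0,0],"twist": [0,0,0],"grip": -0.55},
    {"travel": [0,0,0],"twist": [0,0,0],"grip": -0.55}
  ]
}}

```text
time: 15.08
ee_pos: [0.5826, 0.2379, 0.2045]
ee_rot: [0.602, 0.799, -0.001, -0.001]
ft_force: [-0.4, -0.0, -0.1]
gripper_width: 0.0666
gripper_force: 0.0
```

```bash
python3 - <<'E'
from h import *
c=cam("wrist"); save("wrist","w5.png"); find("wrist","cup",c)
plan([0.53,-0.06,0.21],0)
E
```

```text
wrist cup 0.88 [0.59  0.226 0.032]
t 15.18 tcp [0.5828 0.2379 0.2051] head 16.0 travel [-0.2719 -0.1328 -0.0047] twist [-1.40e-03  2.00e-04  2.79e-01] w 0.0665 F [-0.4 -0.3 -0.9] g 0.0 q [0.31 0.49 1.42 0.   1.23 0.03]
```

>>> {"name": "apply_moves", "arguments": {
  "targets": [
    {"travel": [-0.0275,-0.0187,0],"twist": [0,0,0],"grip": -0.6},
    {"travel": [-0.0275,-0.0187,0],"twist": [0,0,0],"grip": -0.6},
    {"travel": [-0.0275,-0.0187,0],"twist": [0,0,0],"grip": -0.6},
    {"travel": [-0.0275,-0.0187,0],"twist": [0,0,0],"grip": -0.6},
    {"travel": [-0.0275,-0.0187,0],"twist": [0,0,0],"grip": -0.6},
    {"travel": [-0.0275,-0.0187,0],"twist": [0,0,0],"grip": -0.6},
    {"travel": [-0.0275,-0.0187,0],"twist": [0,0,0],"grip": -0.6},
    {"travel": [-0.0275,-0.0187,0],"twist": [0,0,0],"grip": -0.6}
  ]
}}

```text
time: 15.85
ee_pos: [0.499, -0.016, 0.2058]
ee_rot: [0.602, 0.799, -0.0, -0.0]
ft_force: [0.3, -0.2, -0.0]
gripper_width: 0.0684
gripper_force: 0.0
```

>>> {"name": "apply_moves", "arguments": {
  "targets": [
    {"travel": [0,0,0],"twist": [0,0,0.093],"grip": -0.6},
    {"travel": [0,0,0],"twist": [0,0,0.093],"grip": -0.6},
    {"travel": [0,0,0],"twist": [0,0,0.093],"grip": -0.6},
    {"travel": [0,0,0],"twist": [0,0,0],"grip": -0.6},
    {"travel": [0,0,0],"twist": [0,0,0],"grip": -0.6},
    {"travel": [0,0,0],"twist": [0,0,0],"grip": -0.6},
    {"travel": [0,0,0],"twist": [0,0,0],"grip": -0.6},
    {"travel": [0,0,0],"twist": [0,0,0],"grip": -0.6}
  ]
}}

```text
time: 16.52
ee_pos: [0.4998, -0.0145, 0.2059]
ee_rot: [0.707, 0.708, -0.0, -0.0]
ft_force: [0.0, -0.2, 0.3]
gripper_width: 0.0682
gripper_force: 0.0
```

```bash
python3 - <<'E'
from h import *
plan([0.5,-0.015,0.21],0)
c=cam("wrist"); im=save("wrist","w6.png"); find("wrist","clip",c); find("wrist","stand_edge",c)
for q in("clip","stand_edge"):
  for p,m in mask("wrist",q)[:2]:
    v,u=np.nonzero(m); print(q,p,m.sum(),u.mean(),v.mean(),u.min(),u.max(),v.min(),v.max())
cv2.imwrite("pics/w6c.png",cv2.resize(im[60:360,170:570,::-1],None,fx=2,fy=2))
E
```

```text
t 16.52 tcp [ 0.4998 -0.0145  0.2059] head 0.1 travel [-0.0005  0.0002 -0.0041] twist [-0.0001 -0.      0.0016] w 0.0682 F [ 0.  -0.2  0.3] g 0.0 q [-0.12  0.25  1.77 -0.    1.12 -0.12]
wrist clip 0.7 [0.596 0.151 0.001]
wrist clip 0.6 [ 0.502 -0.02   0.128]
wrist clip 0.53 [ 0.488 -0.013  0.138]
wrist stand_edge 0.91 [0.502 0.008 0.015]
wrist stand_edge 0.66 [ 0.337 -0.082  0.017]
clip 0.91 3084 322.9464980544747 233.41699092088197 284 360 197 270
stand_edge 0.61 7408 322.61163606911447 182.1077213822894 275 372 127 286
stand_edge 0.6 7707 170.99195536525238 273.7699493966524 133 212 219 346
```

View pics/w6c.png

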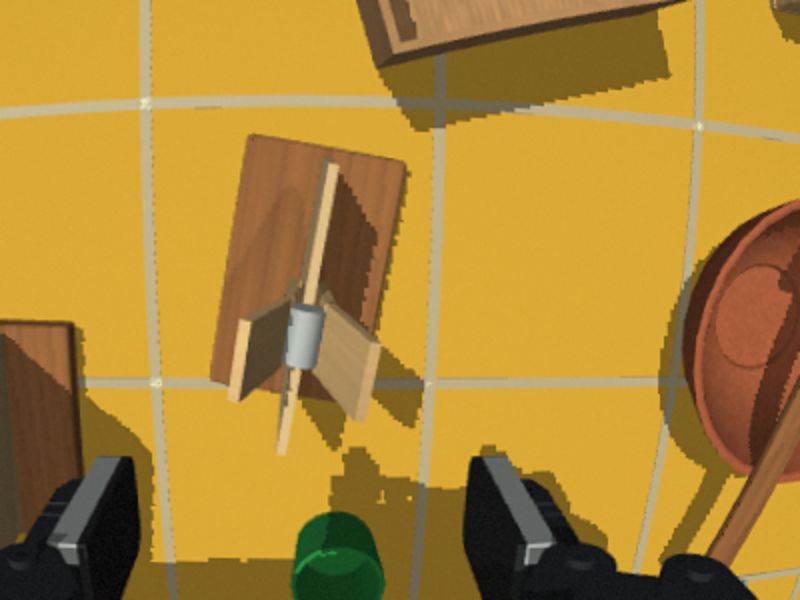

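The crop of w6 shows the board's top edge from full-image pixel (336,141) to (311,286), the coil at (322,228), and the handle tops centred at about (290,240) and (355,251). The clip normal is turned slightly from the tool's y.

```bash
python3 - <<'E'
from h import *
c=cam("wrist"); P=lambda x,y,z: atz("wrist",170+x/2,60+y/2,z,c)
a=P(333,163,.1); b=P(283,453,.1); d=a-b; print("board",a,b,np.linalg.norm(d),"normal",np.degrees(np.arctan2(d[1],d[0]))-90,"mid",(a+b)/2)
for z in(.13,.14,.15,.16):
    l=P(240,361,z); r=P(371,382,z); d=r-l; print(z,"handles",np.linalg.norm(d),np.degrees(np.arctan2(d[1],d[0])),"mid",(l+r)/2, "width",np.linalg.norm(P(244,320,z)-P(236,402,z)),np.linalg.norm(P(380,344,z)-P(361,420,z)))
for z in(.1,.11,.12,.13): print(z,"coil",P(305,337,z), np.linalg.norm(P(308,305,z)-P(302,369,z)))
E
```

```text
board [0.51155866 0.04645955 0.1       ] [ 0.49215128 -0.07121496  0.1       ] 0.11926414876733837 normal -9.365159675298315 mid [ 0.50185497 -0.01237771  0.1       ]
0.13 handles 0.047384625754808514 -9.587583264380608 mid [ 0.50129439 -0.02566713  0.13      ] width 0.030765633430330428 0.029469969806598214
0.14 handles 0.045495835299579256 -9.587583264380633 mid [ 0.50121758 -0.02234711  0.14      ] width 0.029539289783068568 0.028295272385231565
0.15 handles 0.04360704484435 -9.587583264380639 mid [ 0.50114076 -0.01902708  0.15      ] width 0.028312946135806708 0.027120574963864916
0.16 handles 0.04171825438912068 -9.587583264380658 mid [ 0.50106395 -0.01570705  0.16      ] width 0.02708660248854486 0.02594587754249828
0.1 coil [ 0.50116391 -0.02131555  0.1       ] 0.02621702780062338
0.11 coil [ 0.50109995 -0.01850506  0.11      ] 0.025283615149362094
0.12 coil [ 0.50103598 -0.01569458  0.12      ] 0.02435020249810082
0.13 coil [ 0.50097202 -0.0128841   0.13      ] 0.023416789846839522
```

>>> {"name": "apply_moves", "arguments": {
  "targets": [
    {"travel": [-0.0035,0.0012,0],"twist": [0,0,0],"grip": -0.6},
    {"travel": [0,0,0.01],"twist": [0,0,0.084],"grip": -0.6},
    {"travel": [0,0,0.01],"twist": [0,0,0.084],"grip": -0.6},
    {"travel": [0,0,0.02],"twist": [0,0,0],"grip": -0.6},
    {"travel": [0,0,0.02],"twist": [0,0,0],"grip": -0.6},
    {"travel": [0,0,0.02],"twist": [0,0,0],"grip": -0.6},
    {"travel": [0,0,0.02],"twist": [0,0,0],"grip": -0.6},
    {"travel": [0,0,0.0209],"twist": [0,0,0],"grip": -0.6}
  ]
}}

```text
time: 17.43
ee_pos: [0.5012, -0.0184, 0.0843]
ee_rot: [0.764, 0.645, 0.0, 0.0]
ft_force: [0.8, 0.2, -0.0]
gripper_width: 0.0684
gripper_force: 0.0
```

>>> {"name": "apply_moves", "arguments": {
  "targets": [
    {"travel": [0,0,0],"twist": [0,0,0],"grip": -0.6},
    {"travel": [0,0,0],"twist": [0,0,0],"grip": -0.6},
    {"travel": [0,0,0],"twist": [0,0,0],"grip": -0.3},
    {"travel": [0,0,0],"twist": [0,0,0],"grip": 0},
    {"travel": [0,0,0],"twist": [0,0,0],"grip": 0.3},
    {"travel": [0,0,0],"twist": [0,0,0],"grip": 1},
    {"travel": [0,0,0],"twist": [0,0,0],"grip": 1},
    {"travel": [0,0,0],"twist": [0,0,0],"grip": 1}
  ]
}}

```text
time: 18.1
ee_pos: [0.5015, -0.0181, 0.0884]
ee_rot: [0.764, 0.645, 0.001, 0.001]
ft_force: [-12.5, 1.7, 33.2]
gripper_width: 0.0182
gripper_force: 69.5
```

>>> {"name": "apply_moves", "arguments": {
  "targets": [
    {"travel": [0,0,0],"twist": [0,0,0],"grip": 1},
    {"travel": [0,0,0],"twist": [0,0,0],"grip": 1},
    {"travel": [0,0,0],"twist": [0,0,0],"grip": 1},
    {"travel": [0,0,0],"twist": [0,0,0],"grip": 1},
    {"travel": [0,0,0],"twist": [0,0,0],"grip": 1},
    {"travel": [0,0,0],"twist": [0,0,0],"grip": 1},
    {"travel": [0,0,0],"twist": [0,0,0],"grip": 1},
    {"travel": [0,0,0],"twist": [0,0,0],"grip": 1}
  ]
}}

```text
time: 18.77
ee_pos: [0.5015, -0.0181, 0.0884]
ee_rot: [0.764, 0.645, 0.001, 0.001]
ft_force: [-12.6, 1.2, 33.2]
gripper_width: 0.0185
gripper_force: 69.5
```

>>> {"name": "apply_moves", "arguments": {
  "targets": [
    {"travel": [0,0,-0.003],"twist": [0,0,0],"grip": 1},
    {"travel": [0,0,-0.004],"twist": [0,0,0],"grip": 1},
    {"travel": [0,0,-0.005],"twist": [0,0,0],"grip": 1},
    {"travel": [0,0,-0.008],"twist": [0,0,0],"grip": 1},
    {"travel": [0,0,-0.01],"twist": [0,0,0],"grip": 1},
    {"travel": [0,0,-0.01],"twist": [0,0,0],"grip": 1},
    {"travel": [0,0,0],"twist": [0,0,0],"grip": 1},
    {"travel": [0,0,0],"twist": [0,0,0],"grip": 1}
  ]
}}

```text
time: 19.43
ee_pos: [0.5014, -0.0182, 0.1258]
ee_rot: [0.764, 0.645, 0.001, 0.001]
ft_force: [1.1, -0.9, -1.2]
gripper_width: 0.0178
gripper_force: 65.5
```

```bash
python3 - <<'E'
from h import *
plan([0.5112,0.188,0.2],16.1)
c=cam("wrist"); im=save("wrist","w7.png"); find("wrist","clip",c)
for p,m in mask("wrist","clip")[:2]:
    v,u=np.nonzero(m); print(p,m.sum(),u.mean(),v.mean(),u.min(),u.max(),v.min(),v.max())
E
```

```text
t 19.43 tcp [ 0.5014 -0.0182  0.1258] head -9.6 travel [ 0.2049 -0.0247 -0.0742] twist [ 1.50e-03  3.00e-04 -4.49e-01] w 0.0178 F [ 1.1 -0.9 -1.2] g 65.5 q [-0.13  0.36  1.85 -0.    0.94  0.04]
wrist clip 0.88 [ 0.498 -0.01   0.152]
0.69 5348 319.7911368735976 298.3558339566193 285 353 236 377
0.22 2125 298.256 303.1948235294118 286 308 236 377
```

>>> {"name": "apply_moves", "arguments": {
  "targets": [
    {"travel": [0,0,-0.015],"twist": [0,0,0],"grip": 1},
    {"travel": [0,0,-0.02],"twist": [0,0,0],"grip": 1},
    {"travel": [0,0,-0.02],"twist": [0,0,0],"grip": 1},
    {"travel": [0,0,-0.02],"twist": [0,0,0],"grip": 1},
    {"travel": [0,0,0],"twist": [0,0,-0.1],"grip": 1},
    {"travel": [0,0,0],"twist": [0,0,-0.1],"grip": 1},
    {"travel": [0,0,0],"twist": [0,0,-0.1],"grip": 1},
    {"travel": [0,0,0],"twist": [0,0,-0.1],"grip": 1}
  ]
}}

```text
time: 20.25
ee_pos: [0.5008, -0.0181, 0.1996]
ee_rot: [0.619, 0.786, -0.0, -0.0]
ft_force: [0.9, -0.0, -0.5]
gripper_width: 0.018
gripper_force: 65.5
```

>>> {"name": "apply_moves", "arguments": {
  "targets": [
    {"travel": [0,0,0],"twist": [0,0,-0.049],"grip": 1},
    {"travel": [0,0,0],"twist": [0,0,0],"grip": 1},
    {"travel": [0,0,0],"twist": [0,0,0],"grip": 1},
    {"travel": [0,0,0],"twist": [0,0,0],"grip": 1},
    {"travel": [0,0,0],"twist": [0,0,0],"grip": 1},
    {"travel": [0,0,0],"twist": [0,0,0],"grip": 1},
    {"travel": [0,0,0],"twist": [0,0,0],"grip": 1},
    {"travel": [0,0,0],"twist": [0,0,0],"grip": 1}
  ]
}}

```text
time: 20.92
ee_pos: [0.501, -0.0182, 0.2001]
ee_rot: [0.601, 0.799, -0.0, 0.0]
ft_force: [-1.0, 0.1, -1.4]
gripper_width: 0.0179
gripper_force: 65.5
```

```bash
python3 - <<'E'
from h import *
plan([0.5112,0.188,0.2],16.1)
E
```

```text
t 20.92 tcp [ 0.501  -0.0182  0.2001] head 16.1 travel [1.953e-01 6.690e-02 1.000e-04] twist [-0.      0.     -0.0004] w 0.0179 F [-1.   0.1 -1.4] g 65.5 q [-0.13  0.26  1.77 -0.    1.11 -0.41]
```

>>> {"name": "apply_moves", "arguments": {
  "targets": [
    {"travel": [0.0244,0.00836,0],"twist": [0,0,0],"grip": 1},
    {"travel": [0.0244,0.00836,0],"twist": [0,0,0],"grip": 1},
    {"travel": [0.0244,0.00836,0],"twist": [0,0,0],"grip": 1},
    {"travel": [0.0244,0.00836,0],"twist": [0,0,0],"grip": 1},
    {"travel": [0.0244,0.00836,0],"twist": [0,0,0],"grip": 1},
    {"travel": [0.0244,0.00836,0],"twist": [0,0,0],"grip": 1},
    {"travel": [0.0244,0.00836,0],"twist": [0,0,0],"grip": 1},
    {"travel": [0.0244,0.00836,0],"twist": [0,0,0],"grip": 1}
  ]
}}

```text
time: 21.58
ee_pos: [0.5111, 0.1892, 0.2001]
ee_rot: [0.601, 0.799, 0.0, 0.0]
ft_force: [0.0, -0.5, -1.3]
gripper_width: 0.018
gripper_force: 65.5
```

>>> {"name": "apply_moves", "arguments": {
  "targets": [
    {"travel": [0,0,0],"twist": [0,0,0],"grip": 1},
    {"travel": [0,0,0],"twist": [0,0,0],"grip": 1},
    {"travel": [0,0,0],"twist": [0,0,0],"grip": 1},
    {"travel": [0,0,0],"twist": [0,0,0],"grip": 1},
    {"travel": [0,0,0],"twist": [0,0,0],"grip": 1},
    {"travel": [0,0,0],"twist": [0,0,0],"grip": 1},
    {"travel": [0,0,0],"twist": [0,0,0],"grip": 1},
    {"travel": [0,0,0],"twist": [0,0,0],"grip": 1}
  ]
}}

```text
time: 22.25
ee_pos: [0.5112, 0.1877, 0.2001]
ee_rot: [0.601, 0.799, 0.0, 0.0]
ft_force: [-0.3, -0.3, -1.2]
gripper_width: 0.0182
gripper_force: 65.5
```

```bash
python3 - <<'E'
from h import *
plan([0.5112,0.188,0.149],16.1)
c=cam("wrist"); im=save("wrist","w8.png"); find("wrist","cup",c); find("wrist","clip",c)
s=save("side","s8.png"); find("side","cup"); find("side","clip")
print(proj("wrist",[.5112,.188,.15],c),proj("side",[.5112,.188,.15]))
a=im[100:400,140:540,::-1]; p=proj("side",[.5112,.188,.15]).astype(int)
b=s[p[1]-75:p[1]+75,p[0]-50:p[0]+50,::-1]
cv2.imwrite("pics/w8c.png",cv2.hconcat([cv2.resize(a,(533,400)),cv2.resize(b,(267,400),interpolation=cv2.INTER_CUBIC)]))
E
```

```text
t 22.25 tcp [0.5112 0.1877 0.2001] head 16.1 travel [0.0003 0.0001 0.0511] twist [ 0.0001  0.     -0.0004] w 0.0182 F [-0.3 -0.3 -1.2] g 65.5 q [ 0.27  0.34  1.66 -0.    1.14 -0.01]
wrist cup 0.7 [0.592 0.226 0.034]
wrist clip 0.82 [0.509 0.195 0.229]
side cup 0.72 [0.588 0.224 0.04 ]
side cup 0.72 [ 0.519 -0.177  0.036]
side cup 0.56 [ 0.479 -0.477  0.035]
side clip 0.53 [0.517 0.175 0.219]
[321.07769813 241.73139577] [282.8604598 189.1588341]
```

View pics/w8c.png

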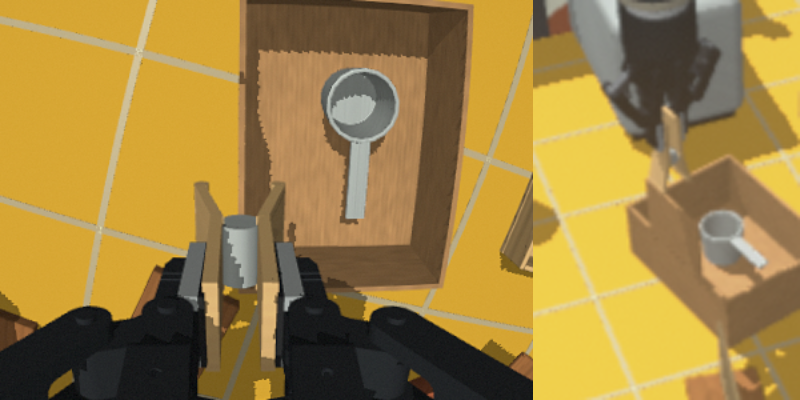

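The picture shows the cup upright in the box, its rim at crop (363,103). The clip gapes symmetrically, with jaw ends at crop (201,183) and (278,183) on either side of the flap line at about x=241. Now I lower it.

>>> {"name": "apply_moves", "arguments": {
  "targets": [
    {"travel": [0,0.0003,0.006],"twist": [0,0,0],"grip": 1},
    {"travel": [0,0,0.008],"twist": [0,0,0],"grip": 1},
    {"travel": [0,0,0.008],"twist": [0,0,0],"grip": 1},
    {"travel": [0,0,0.008],"twist": [0,0,0],"grip": 1},
    {"travel": [0,0,0.008],"twist": [0,0,0],"grip": 1},
    {"travel": [0,0,0.006],"twist": [0,0,0],"grip": 1},
    {"travel": [0,0,0.004],"twist": [0,0,0],"grip": 1},
    {"travel": [0,0,0.003],"twist": [0,0,0],"grip": 1}
  ]
}}

```text
time: 23.22
ee_pos: [0.5113, 0.188, 0.1484]
ee_rot: [0.601, 0.799, -0.0, -0.0]
ft_force: [0.4, -0.3, -0.6]
gripper_width: 0.0183
gripper_force: 65.5
```

>>> {"name": "apply_moves", "arguments": {
  "targets": [
    {"travel": [0,0,0],"twist": [0,0,0],"grip": 1},
    {"travel": [0,0,0],"twist": [0,0,0],"grip": 1},
    {"travel": [0,0,0],"twist": [0,0,0],"grip": 1},
    {"travel": [0,0,0],"twist": [0,0,0],"grip": 1},
    {"travel": [0,0,0],"twist": [0,0,0],"grip": 1},
    {"travel": [0,0,0],"twist": [0,0,0],"grip": 1},
    {"travel": [0,0,0],"twist": [0,0,0],"grip": 1},
    {"travel": [0,0,0],"twist": [0,0,0],"grip": 1}
  ]
}}

```text
time: 23.88
ee_pos: [0.5115, 0.188, 0.1492]
ee_rot: [0.601, 0.799, 0.0, 0.0]
ft_force: [0.9, 0.5, -1.8]
gripper_width: 0.0181
gripper_force: 65.5
```

```bash
python3 - <<'E'
from h import *
plan([0.5112,0.188,0.149],16.1)
c=cam("wrist"); im=save("wrist","w9.png"); find("wrist","clip",c); find("wrist","cup",c)
ms=mask("wrist","clip")
if ms:
    v,u=np.nonzero(ms[0][1]); print(ms[0][0],u.min(),u.max(),v.min(),v.max())
    for k in range(v.min(),v.min()+60,10): print(k,u[v==k].min(),u[v==k].max())
# clip jaws / flap colours along rows just above the coil
for k in (190,205,215,225): print(k,[tuple(int(q) for q in im[k,x]) for x in range(285,360,5)])
print(proj("wrist",[.5112,.188,.15],c))
E
```

```text
t 23.88 tcp [0.5115 0.188  0.1492] head 16.1 travel [ 0.     -0.0003  0.0002] twist [ 0.0001 -0.      0.    ] w 0.0181 F [ 0.9  0.5 -1.8] g 65.5 q [ 0.27  0.4   1.72  0.    1.03 -0.01]
wrist clip 0.83 [0.507 0.196 0.178]
wrist cup 0.84 [0.594 0.228 0.033]
0.59 285 354 236 378
236 288 351
246 286 354
256 285 353
266 286 353
276 287 352
286 294 345
190 [(220, 171, 52), (219, 172, 53), (220, 172, 54), (220, 171, 52), (221, 173, 54), (220, 172, 54), (220, 172, 53), (183, 138, 90), (107, 84, 55), (110, 82, 54), (159, 120, 76), (182, 138, 89), (183, 137, 88), (182, 138, 90), (185, 140, 92)]
205 [(220, 171, 52), (221, 172, 54), (220, 173, 53), (221, 173, 56), (221, 172, 55), (221, 173, 56), (219, 171, 52), (183, 137, 91), (107, 82, 53), (114, 86, 52), (107, 82, 54), (190, 143, 93), (176, 134, 87), (183, 137, 90), (186, 140, 91)]
215 [(220, 171, 53), (220, 173, 54), (221, 172, 55), (219, 171, 52), (220, 171, 52), (220, 172, 54), (220, 171, 52), (185, 140, 91), (106, 80, 50), (114, 85, 57), (107, 81, 52), (206, 156, 102), (185, 138, 90), (187, 141, 90), (194, 146, 95)]
225 [(219, 171, 53), (220, 170, 53), (221, 174, 56), (221, 173, 55), (220, 172, 54), (221, 173, 56), (221, 172, 54), (189, 142, 91), (104, 79, 51), (108, 83, 54), (108, 83, 53), (110, 83, 54), (190, 144, 93), (192, 143, 95), (199, 150, 99)]
[320.62180733 272.98957694]
```

The flap edge at u≈320 sits centred between the jaws at 285–354. One check left: the depth of the jaw tips.

```bash
python3 - <<'E'
from h import *
c=cam("wrist"); s=bot.get_state(); r=R.from_quat(s["ee_rot"]).as_matrix()
for z in(.12,.13,.14,.15,.16,.17):
    p=s["ee_pos"]+r@np.array([.014,.015,0]); p[2]=z
    q=s["ee_pos"]+r@np.array([.014,-.015,0]); q[2]=z
    print(z,np.round(proj("wrist",p,c)),np.round(proj("wrist",q,c)))
im=viewer.capture("side"); cs=cam("side")
for z in(.12,.13,.14,.15,.19,.2,.21): print(z,np.round(proj("side",[.5112+.0134,.188-.0135*1,z],cs)))
ms=mask("side","clip")
for p,m in ms[:3]:
    v,u=np.nonzero(m); print(p,m.sum(),u.min(),u.max(),v.min(),v.max())
p=proj("side",[.5112,.188,.15]).astype(int)
w=viewer.capture("wrist")[210:390,260:380,::-1]
cv2.imwrite("pics/w9c.png",cv2.hconcat([cv2.resize(w,(400,600),interpolation=cv2.INTER_CUBIC),cv2.resize(im[p[1]-50:p[1]+25,p[0]-25:p[0]+25,::-1],(400,600),interpolation=cv2.INTER_CUBIC)]))
E
```

```text
0.12 [347. 230.] [295. 230.]
0.13 [349. 235.] [294. 235.]
0.14 [350. 241.] [292. 241.]
0.15 [351. 247.] [291. 247.]
0.16 [353. 254.] [289. 254.]
0.17 [355. 261.] [287. 261.]
0.12 [289. 199.]
0.13 [289. 196.]
0.14 [289. 193.]
0.15 [289. 191.]
0.19 [288. 180.]
0.2 [288. 178.]
0.21 [288. 175.]
0.46 238 276 291 169 199
```

View pics/w9c.png

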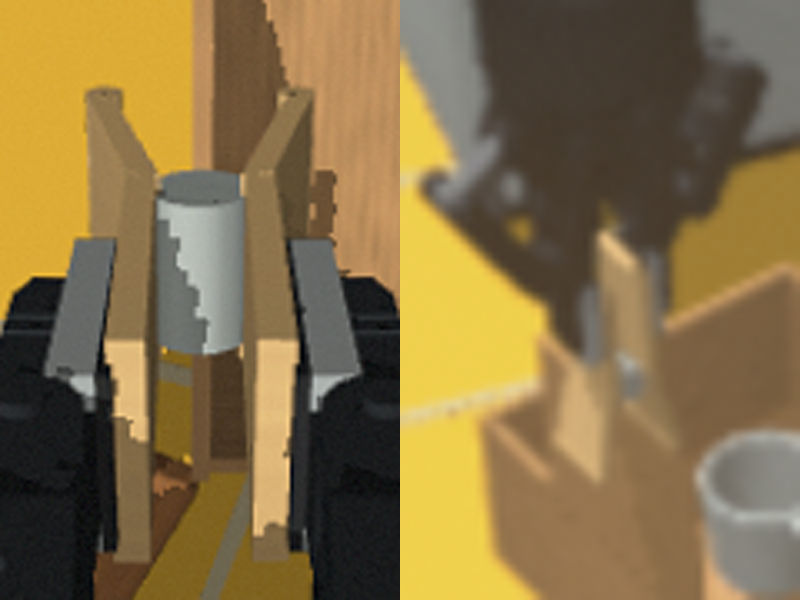

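The flap edge runs midway between the jaws, and the tips sit about 20 mm below it (v≈236, z≈0.13) without touching. The cup stands in the box, so I hand in.

```bash
python3 -c "
from plant import bot
print(bot.close_job())"
```

```text
the job is handed in; nothing more can be done
None
```

Job handed in at about 24 s: the cup stands upright in the box, and the clip is still held wide open astride the middle of the flap's edge, with no contact force seen; the hand-in gave no verdict.

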